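# Take the bound book out of the press

### The job

Slide the press's jaw fully open so that its steel hooks clear the book, then lift the finished book out and stand it, spine up as it was, in the middle of the bare plywood board. Set it down rather than dropping it, and leave the jaw open.

Things in the scene. Friction and masses are not known exactly. Their poses are not given: they have to be found in the camera images.
- jaw (a joint): Opening of the press's sliding jaw in m: near 0 = closed on the book, 0.075 = fully open (end stop). It slides straight and level along the -x axis of jaw_handle (roughly towards the robot), moves against about 4 N of friction and stays where it is left.
- jaw_handle (a point): Grip point on the axis of the sliding jaw's upright round wooden handle: 24 mm in diameter, from 34 mm below to 26 mm above this point; it moves with the jaw. z is up, +x points to the book, y along the jaw. The jaw's uprights begin 65 mm from the axis in +x; their steel hooks (13 to 21 mm above this point) reach over both ends of the book while closed. The green iron press is fixed.
- book_grip (a point): Place to grip the stiff brown book that stands spine up in the press: on its mid-plane and mid-length, 20 mm below the top of the spine, 70 mm above its foot. The book is 36 mm thick (x), 145 mm long (y), 90 mm tall (z up), 0.3 to 0.55 kg. The jaws touch only the two ends of its length; at mid-length an 84 mm wide gap in both, open to 50 mm below this point, lets fingers down on both faces.
- board_top (a point): Centre of the top face of the bare plywood board, 200 mm (x) x 240 mm (y), 18 mm thick, lying on the bench, fixed, with nothing on it; z is up.

How it is judged:
On the way, in this order (a step that is already met when the one before it is completed fails the run):
1. the jaw is slid open (at least 60 mm) with the book still standing in the press (value of joint jaw above 0.06 m and distance of book_grip from where it was at the start of the episode below 0.02 m), for 0.1 s.
2. the book is lifted at least 40 mm, upright (distance of book_grip from where it was at the start of the episode above 0.04 m and z of book_grip in the frame of jaw_handle above 0.03 m and angle between book_grip's own z axis and vertical below 0.35 rad), for 0.1 s.
3. the book is brought down on the board (to within 15 mm) while still held in the fingers (z of book_grip in the frame of board_top below 0.085 m and horizontal distance between book_grip and board_top below 0.045 m and contact force between the fingers and book above 0.5 N), for 0.05 s.
At the end, for the whole second after the job is handed in: The book stands at rest on the plywood board, spine up within 10 degrees, its middle within 45 mm of the board's middle, and the jaw is still open by at least 55 mm (horizontal distance between book_grip and board_top below 0.045 m and z of book_grip in the frame of board_top between 0.065 and 0.075 m and angle between book_grip's own z axis and vertical below 0.17 rad and linear speed of book below 0.02 m/s and value of joint jaw above 0.055 m); the robot touches nothing.
It fails at once if the book is tipped over by more than 40 degrees (angle between book_grip's own z axis and vertical above 0.7 rad).
It also fails if it takes over 54 s, if anything falls off the work surface, if the arm or the gripper's body presses on something with over 40 N, if the wrist force passes 120 N, or if a joint passes its speed limit or range.

### The arm

A 6-joint arm with a two-finger parallel gripper is mounted at the origin on the work surface. World frame = base frame: x ahead of the robot, y to its left, z up, the work surface at z = 0. Lengths are in m, angles in rad, forces in N, time in s.
With the tool pointing down it reaches from about 0.325 to 0.85 m from the base axis. Payload 15.5 kg.
Tool frame: the origin (TCP) lies between the finger pads; the fingertips stand 25 mm ahead of it and the grasp point (between the pads) lies 6 mm ahead of it; z points along the fingers, y is the line along which they close (so a half turn about z gives the same grasp; the last joint's range is limited). The gripper opens to 91 mm and grips with 3 to 60 N. Pads are 32 mm wide; open, the fingers measure 118 mm over their backs; the gripper's body (76 mm by 178 mm) begins 60 mm behind the grasp point.
Start: joints at [-1.44, 0.494, 1.345, -0, 1.302, -0.096], TCP at [0.141, -0.609, 0.239] pointing down, gripper open.
Joint ranges: [-2.91, 2.91], [-0.82, 2.16], [0.22, 2.67], [-1.22, 4.37], [0.12, 2.79], [-3.08, 3.08]. Speed limits (rad/s): [1.89, 1.89, 2.57, 3.01, 3.01, 3.01].

### API

Orientations are given as [roll, pitch, yaw] about the fixed x, y, z axes, in that order (R = Rz(yaw) Ry(pitch) Rx(roll)).
In Python, from station import status, viewer, bot, spotter gives the robot as it stands.
- The arm moves only by the tool play_rows, never from a script. Its argument "increments" is a list of rows, each a list of 7 numbers: the shift along the tool's x, y, z in mm, then the turn, a rotation vector about the tool's x, y, z in rad, then the closure, from -1 (fully open) to 1 (shut), so that 0 is half open. In form: [[x, y, z, ax, ay, az, fingers], ...]. A call has 1 to 12 rows; each row shifts and turns the commanded pose from where the row before left it, along the tool's axes as they then stand; what a row does not reach is not made up. A row lasts 1/8 s, in which the tool goes at most 62.5 mm and 10.7 degrees, less where a joint would pass 70% of its speed; a pose out of reach is approached as far as the arm can. A call with a gripper value outside its range is refused whole. The fingers move at their own pace and stop on an object; "squeeze" is the grip in N (left out, the last holds). Time passes only in rows, so rows that do not move let the fingers close. It gives the time, the measured TCP pose, the force, the opening and the grip force at its end, in the units of the state.
- status.get_obs(): the state, without advancing time (a new reading comes with each control period).
- viewer.snapshot(name): name is "scene" or "side" or "wrist"; returns (picture, depth): 420x560x3 uint8, red, green, blue; 420x560 float32, m along the optical axis (not along the pixel's ray), 0 where there is no reading.
- viewer.camera_info(name): a dict with "intrinsics" (3x3 intrinsics, pixels), "R" (3x3) and "t" (3): a world point X has camera coordinates R X + t. Camera axes: x right, y down, z forward; pixel columns grow to the right and rows downward; lengths in m; the calibration is good to about 2 mm. A picture is of the moment at which its call begins: read the wrist's pose just before it. camera_info takes no time and is no camera call; for the wrist camera it gives the pose at the moment of the call.
- bot.sign_off(): hands the job in; it is judged then, once.
Trained networks look in the newest picture that a camera, given by its name, has taken for a name from the list of things; names that differ only in an ending like _2 or _b are one class to them, and where a whole thing is asked for, a point or a joint stands for the part that bears it (a point fixed in the world has none). Each returns a list of dicts, best first, with "p" (0 to 1); they miss things now and then, are a little off and sometimes report something else, mostly with a low value. They report only what shows in the picture. A call takes as long as a camera call.
- spotter.recognise(camera, query): "point" ([x, y, z] in m, in the coordinates of the camera as it stood for that picture, good to about 4 mm: the middle of the surface that is visible of it).
- spotter.tip_of(camera, query): "point" ([x, y, z] in m, in the coordinates of the camera as it stood for that picture, good to about 4 mm: a listed point, or the origin of a listed thing).
The state is a dict: "time": time; "qpos": joint angles; "joint_vel": joint speeds; "joint_efforts": joint torques, N m; "position": TCP position; "eef_rot": TCP orientation; "wrist_force": force on the tool from outside, world axes, zero at the start; "ft_torque": the same for the moment, N m; "opening": opening from 0.0 (shut) to 1.0 (fully open); "gripper_force": force on a finger pad.
Only numpy, scipy, OpenCV 4.12 (cv2) and the standard library are available. Lean on these libraries where they do the work, as an engineer would, in place of code of your own. Each camera call takes 0.05 s, during which the arm holds its last target. There are 200 camera calls.

## Working session

There is one attempt and no reset: what is moved stays moved. The work goes in short steps, Python scripts to look and compute and a tool call to move; the robot and the scene stay as the last step left them, time stands still between calls to the robot, and variables do not carry over. Pictures are saved under pics/ and viewed, at most 10 in all, crops included, and the job is handed in when it is done.

Besides the shell and the picture viewer there is one more tool, called after ">>>" by a JSON object that holds its "name" and its "arguments". play_rows: Moves the arm, as the interface text tells. Its arguments: {"type":"object","properties":{"increments":{"type":"array"},"squeeze":{"type":"number"}},"required":["increments"]}

```bash
mkdir -p pics
cat > h.py <<'E'
import numpy as np,cv2
from station import status,viewer,bot,spotter
def look(cam,qs,save=None):
    ci=viewer.camera_info(cam); im,d=viewer.snapshot(cam)
    R=np.array(ci["R"]);t=np.array(ci["t"]);K=np.array(ci["intrinsics"])
    if save: cv2.imwrite(f"pics/{save}.png",im[:,:,::-1])
    for q in qs:
        for r in spotter.tip_of(cam,q)[:2]:
            p=np.array(r["point"]);u=K@p
            print(cam,q,round(r["p"],2),np.round(R.T@(p-t),4),"px",np.round(u[:2]/u[2]))
    return im,d,R,t,K
def cloud(d,R,t,K):
    v,u=np.mgrid[:d.shape[0],:d.shape[1]]
    P=np.stack([u,v,np.ones_like(u)],-1)@np.linalg.inv(K).T*d[...,None]
    return (P-t)@R
E
python3 - <<'E'
from h import *
o=status.get_obs();print(o["time"],o["position"],o["eef_rot"],o["opening"])
a=[]
for c in("scene","side"):
    im,*_=look(c,["jaw_handle","book_grip","board_top"]); a.append(im)
    np.savez(f"{c}.npz",im=im,d=_[0],R=_[1],t=_[2],K=_[3])
cv2.imwrite("pics/a.png",cv2.resize(np.hstack(a),(800,300))[:,:,::-1]);cv2.imwrite("pics/b.png",a[0][:,:,::-1])
E
```

```text
0.0 [ 0.14052106 -0.60863504  0.23832686] [-3.14035674e+00 -1.48511778e-04  2.26816472e-01] 1.0012648803057527
scene jaw_handle 0.58 [0.5266 0.2439 0.0959] px [348. 135.]
scene book_grip 0.7 [0.63   0.2482 0.0843] px [382. 161.]
scene book_grip 0.3 [ 0.5218 -0.2123  0.0145] px [188. 261.]
scene board_top 0.65 [ 0.5218 -0.211   0.0164] px [188. 260.]
side jaw_handle 0.97 [0.5255 0.247  0.1009] px [209. 145.]
side book_grip 0.8 [0.6346 0.2457 0.0872] px [255. 141.]
side board_top 0.83 [ 0.5271 -0.2118  0.0198] px [302. 323.]
```

View pics/a.png

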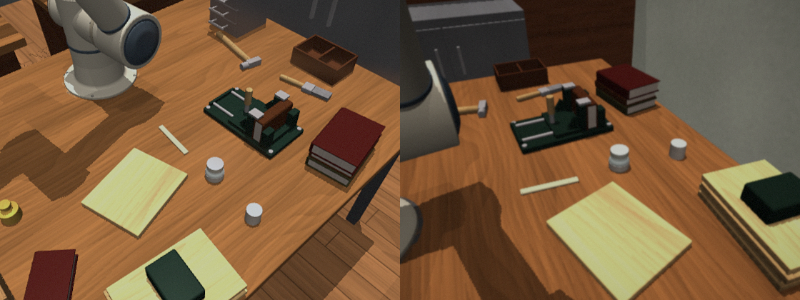

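View pics/b.png

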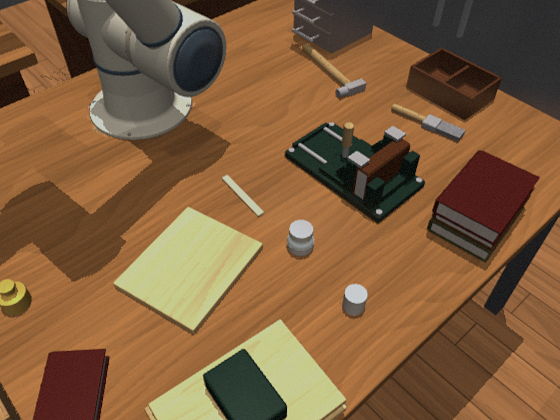

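The picture shows the green press with the wooden handle at about (348,137) and the brown book at (385,160). The bare board is at (188,262). Next I'll measure the yaws from depth.

Run:
```python
from h import *
for c in("scene","side"):
    z=np.load(c+".npz");P=cloud(z["d"],z["R"],z["t"],z["K"]);im=z["im"];hsv=cv2.cvtColor(im,cv2.COLOR_RGB2HSV)
    def box(n,cen,r,z0,z1,m=None):
        s=(np.hypot(P[...,0]-cen[0],P[...,1]-cen[1])<r)&(P[...,2]>z0)&(P[...,2]<z1)&(z["d"]>0)
        if m is not None:s&=m
        q=P[s]
        if len(q)<5: print(c,n,len(q));return
        b=cv2.minAreaRect(q[:,:2].astype(np.float32)*1000)
        print(c,n,len(q),"mean",q.mean(0).round(4),"zpct",np.percentile(q[:,2],[5,50,95]).round(4),"rect",np.round(b[0],1),np.round(b[1],1),round(b[2],1),"rgb",im[s].mean(0).round())
    box("board",(.524,-.211),.19,.012,.026,(hsv[...,0]>20)&(hsv[...,0]<45)&(im[...,1]>100))
    box("spine",(.632,.247),.1,.085,.125,(hsv[...,0]<14)&(hsv[...,1]>90))
    box("handle",(.526,.246),.03,.08,.15)
    box("handletop",(.526,.246),.025,.118,.15)
    box("base",(.6,.247),.2,.01,.035,(im[...,1]>im[...,0]))
    for x in np.arange(.5,.7,.02): pass
```

```text
scene board 9287 mean [ 0.533  -0.2185  0.0168] zpct [0.0142 0.0168 0.0195] rect [ 527.4 -211.3] [201.2 241.1] 16.4 rgb [198. 199. 138.]
scene spine 898 mean [0.6397 0.2394 0.1051] zpct [0.0895 0.1077 0.111 ] rect [623.9 244.1] [ 61.6 154.4] 3.1 rgb [70. 39. 22.]
scene handle 208 mean [0.5306 0.2369 0.1078] zpct [0.0831 0.1096 0.1253] rect [528.5 240.3] [23.2 24.4] 53.5 rgb [103.  84.  56.]
scene handletop 75 mean [0.5288 0.24   0.1231] zpct [0.119  0.1235 0.1265] rect [527.8 241.1] [21.6 22.9] 51.9 rgb [150. 124.  82.]
scene base 3458 mean [0.5491 0.2249 0.0221] zpct [0.0151 0.0195 0.0337] rect [598.8 242.7] [384.  172.3] 1.8 rgb [28. 42. 34.]
side board 17267 mean [ 0.5238 -0.2282  0.0193] zpct [0.0178 0.0193 0.0208] rect [ 528.4 -211.2] [199.1 240.1] 16.8 rgb [192. 188. 124.]
side spine 457 mean [0.6313 0.2404 0.1083] zpct [0.0903 0.1113 0.1135] rect [602.3 247.2] [158.9 129.3] 80.3 rgb [61. 33. 20.]
side handle 242 mean [0.5267 0.2361 0.1072] zpct [0.082  0.1084 0.1279] rect [527.6 240.8] [21.9 24.2] 18.1 rgb [90. 67. 41.]
side handletop 78 mean [0.5275 0.2384 0.1246] zpct [0.1186 0.1255 0.1285] rect [527.7 241.4] [20.3 24. ] 14.5 rgb [127.  97.  60.]
side base 2668 mean [0.513  0.2051 0.0226] zpct [0.0126 0.0218 0.0343] rect [595.1 242.7] [381.7 183.6] 5.3 rgb [19. 29. 23.]
```

Run:
```python
from h import *
for c in("scene","side"):
    z=np.load(c+".npz");P=cloud(z["d"],z["R"],z["t"],z["K"]);im=z["im"];hsv=cv2.cvtColor(im,cv2.COLOR_RGB2HSV)
    s=(np.hypot(P[...,0]-.632,P[...,1]-.247)<.11)&(P[...,2]>.104)&(P[...,2]<.125)&(z["d"]>0)&(hsv[...,0]<14)&(hsv[...,1]>90)&(P[...,0]>.59)
    n,l,st,_=cv2.connectedComponentsWithStats(s.astype(np.uint8)); k=1+st[1:,4].argmax(); q=P[l==k][:,:2]
    b=cv2.minAreaRect((q*1000).astype(np.float32));print(c,len(q),b,q.mean(0))
    C=np.cov(q.T);w,v=np.linalg.eigh(C);print("long axis deg",np.degrees(np.arctan2(*v[::-1,1])))
    # hooks: light grey above base
    s=(np.hypot(P[...,0]-.61,P[...,1]-.247)<.12)&(P[...,2]>.104)&(P[...,2]<.13)&(z["d"]>0)&(hsv[...,1]<60)
    n,l,st,_=cv2.connectedComponentsWithStats(s.astype(np.uint8))
    for k in range(1,n):
        if st[k,4]>15: print(" hook",st[k,4],P[l==k].mean(0).round(4))
    # green base outline
    s=(np.hypot(P[...,0]-.6,P[...,1]-.247)<.22)&(P[...,2]>.004)&(P[...,2]<.03)&(z["d"]>0)&(im[...,1]>im[...,0]+2)
    n,l,st,_=cv2.connectedComponentsWithStats(s.astype(np.uint8)); k=1+st[1:,4].argmax();print(" base",cv2.minAreaRect((P[l==k][:,:2]*1000).astype(np.float32)))
```

```text
scene 655 ((635.1878662109375, 241.56748962402344), (35.75333786010742, 148.1634063720703), 2.032546043395996) [0.63684709 0.24005747]
long axis deg 92.4325544022621
 hook 189 [0.6104 0.3038 0.1187]
 hook 216 [0.6136 0.1803 0.1188]
 base ((556.21044921875, 240.882568359375), (300.487060546875, 170.7667236328125), 2.2957541942596436)
side 363 ((634.8102416992188, 240.39468383789062), (35.51030731201172, 143.992431640625), 1.7336941957473755) [0.63493145 0.23967257]
long axis deg 94.70592222104717
 hook 155 [0.6075 0.3016 0.1201]
 hook 209 [0.6107 0.1789 0.1199]
 base ((554.3697509765625, 236.18992614746094), (294.7250671386719, 159.3822479248047), 1.365308165550232)
```

>>> {"name": "play_rows", "arguments": {"increments": [[0,0,0,0,0,-0.172,-1],[0,0,0,0,0,-0.172,-1],[0,0,0,0,0,-0.172,-1],[0,0,0,0,0,-0.172,-1],[0,0,0,0,0,-0.172,-1],[0,0,0,0,0,-0.172,-1],[0,0,0,0,0,-0.172,-1],[0,0,0,0,0,-0.17,-1],[46,23,0,0,0,0,-1],[46,23,0,0,0,0,-1],[46,23,0,0,0,0,-1],[46,23,0,0,0,0,-1]]}}

```text
time: 1.9
position: [0.2274, -0.4209, 0.239]
eef_rot: [3.141, 0.0, 1.6]
wrist_force: [0.4, -0.8, -0.1]
opening: 1.0
gripper_force: 0.0
```

>>> {"name": "play_rows", "arguments": {"increments": [[46,23,0,0,0,0,-1],[46,23,0,0,0,0,-1],[46,23,0,0,0,0,-1],[46,23,0,0,0,0,-1],[46,23,0,0,0,0,-1],[46,23,0,0,0,0,-1],[46,23,0,0,0,0,-1],[46,23,0,0,0,0,-1],[46,23,0,0,0,0,-1],[46,23,0,0,0,0,-1],[46,23,0,0,0,0,-1],[0,0,0,0,0,0,-0.4]]}}

```text
time: 3.4
position: [0.4658, 0.0937, 0.2389]
eef_rot: [3.141, -0.0, 1.604]
wrist_force: [0.3, -0.3, -0.3]
opening: 0.921
gripper_force: 0.0
```

>>> {"name": "play_rows", "arguments": {"increments": [[36,17,0,0,0,0,-0.3],[36,17,0,0,0,0,-0.3],[36,17,0,0,0,0,-0.3],[37,16,0,0,0,0,-0.3],[0,0,0,0,0,0,-0.3],[0,0,0,0,0,0,-0.3]]}}

```text
time: 4.15
position: [0.5269, 0.2371, 0.2388]
eef_rot: [-3.141, 0.0, 1.601]
wrist_force: [-0.9, -0.0, 0.0]
opening: 0.65
gripper_force: 0.0
```

Run:
```python
from h import *
print(status.get_obs()["position"])
im,d,R,t,K=look("wrist",["jaw_handle","book_grip"],"w1")
P=cloud(d,R,t,K);hsv=cv2.cvtColor(im,cv2.COLOR_RGB2HSV)
def rec(n,s):
    nn,l,st,_=cv2.connectedComponentsWithStats(s.astype(np.uint8));k=1+st[1:,4].argmax();q=P[l==k];b=cv2.minAreaRect((q[:,:2]*1000).astype(np.float32));print(n,len(q),np.round(b[0],1),np.round(b[1],1),b[2],np.percentile(q[:,2],[5,50,95]).round(4))
v=d>0
rec("htop",v&(np.hypot(P[...,0]-.528,P[...,1]-.241)<.03)&(P[...,2]>.119)&(P[...,2]<.135))
rec("spine",v&(np.hypot(P[...,0]-.635,P[...,1]-.241)<.09)&(P[...,2]>.1)&(P[...,2]<.125)&(hsv[...,0]<14)&(hsv[...,1]>90))
```

```text
[0.5269484  0.23705769 0.23877475]
wrist jaw_handle 0.91 [0.5278 0.2428 0.0985] px [281. 200.]
wrist book_grip 0.81 [0.6329 0.2403 0.0875] px [394. 204.]
htop 619 [525.9 242.5] [22.8 22.4] 46.83845901489258 [0.1222 0.125  0.1264]
spine 4584 [631.9 255.7] [ 35.3 118. ] 1.3384966850280762 [0.1045 0.1094 0.1106]
```

View pics/w1.png

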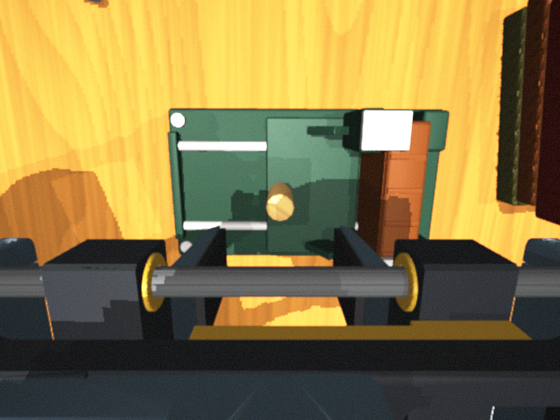

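The wrist view shows the handle top at (280,207), almost centred between the fingers, with the book at (400,190). Next: descend and grip.

>>> {"name": "play_rows", "arguments": {"increments": [[5,0,26,0,0,0,-0.3],[0,0,26,0,0,0,-0.3],[0,0,26,0,0,0,-0.3],[0,0,26,0,0,0,-0.3],[0,0,26,0,0,0,-0.3],[0,0,0,0,0,0,1],[0,0,0,0,0,0,1],[0,0,0,0,0,0,1],[0,0,0,0,0,0,1],[0,0,0,0,0,0,1]], "squeeze": 20}}

```text
time: 5.55
position: [0.5274, 0.243, 0.1097]
eef_rot: [3.141, -0.0, 1.601]
wrist_force: [-2.1, -1.4, 8.4]
opening: 0.256
gripper_force: 20.0
```

>>> {"name": "play_rows", "arguments": {"increments": [[0,-10,0,0,0,0,1],[0,-10,0,0,0,0,1],[0,-10,0,0,0,0,1],[0,-10,0,0,0,0,1],[0,-10,0,0,0,0,1],[0,-10,0,0,0,0,1],[0,-8,0,0,0,0,1],[0,-4,0,0,0,0,1],[0,0,0,0,0,0,1],[0,0,0,0,0,0,1]]}}

```text
time: 6.8
position: [0.4555, 0.2412, 0.1097]
eef_rot: [3.14, -0.001, 1.601]
wrist_force: [-1.2, 2.6, 10.8]
opening: 0.261
gripper_force: 20.0
```

>>> {"name": "play_rows", "arguments": {"increments": [[0,-3,0,0,0,0,1],[0,0,0,0,0,0,1],[0,0,0,0,0,0,1]]}}

```text
time: 7.18
position: [0.4549, 0.2413, 0.1098]
eef_rot: [3.136, -0.001, 1.601]
wrist_force: [14.5, -1.2, -2.0]
opening: 0.258
gripper_force: 20.0
```

>>> {"name": "play_rows", "arguments": {"increments": [[0,0,0,0,0,0,-0.2],[0,0,0,0,0,0,-0.2],[0,0,0,0,0,0,-0.2],[0,0,-25,0,0,0,-0.2],[0,0,-35,0,0,0,-0.2],[0,0,-35,0,0,0,-0.2],[0,35,-35,0,0,0,-1],[0,36,0,0,0,0,-1],[0,36,0,0,0,0,-1],[0,36,0,0,0,0,-1],[0,36,0,0,0,0,-1],[0,0,0,0,0,0,-1]]}}

```text
time: 8.68
position: [0.6327, 0.2458, 0.2381]
eef_rot: [-3.142, 0.0, 1.6]
wrist_force: [-0.2, -0.1, -0.7]
opening: 1.0
gripper_force: 0.0
```

Run:
```python
from h import *
print(status.get_obs()["position"])
def rec(n,P,s):
    nn,l,st,_=cv2.connectedComponentsWithStats(s.astype(np.uint8));k=1+st[1:,4].argmax();q=P[l==k];b=cv2.minAreaRect((q[:,:2]*1000).astype(np.float32));print(n,len(q),np.round(b[0],1),np.round(b[1],1),b[2],np.percentile(q[:,2],[5,50,95]).round(4))
for c in("wrist","scene"):
    im,d,R,t,K=look(c,["jaw_handle","book_grip"],"b"+c)
    P=cloud(d,R,t,K);hsv=cv2.cvtColor(im,cv2.COLOR_RGB2HSV)
    rec("spine",P,(d>0)&(np.hypot(P[...,0]-.635,P[...,1]-.241)<.1)&(P[...,2]>.1)&(P[...,2]<.125)&(hsv[...,0]<14)&(hsv[...,1]>90))
```

```text
[0.63272534 0.2458386  0.23809012]
wrist jaw_handle 0.86 [0.4552 0.2437 0.0989] px [ 82. 203.]
wrist book_grip 0.58 [0.6373 0.2393 0.0846] px [285. 210.]
spine 4902 [633. 254.] [ 35.7 121.3] 1.3914003372192383 [0.1073 0.1094 0.1106]
scene jaw_handle 0.88 [0.454  0.2408 0.0973] px [324. 120.]
scene book_grip 0.7 [0.6287 0.2462 0.0864] px [381. 160.]
spine 753 [634.9 241.5] [ 36.6 145.6] 1.1533384323120117 [0.103  0.1084 0.111 ]
```

View pics/bwrist.png

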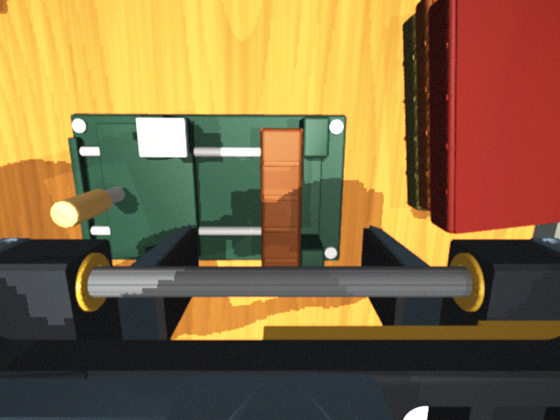

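View pics/bscene.png

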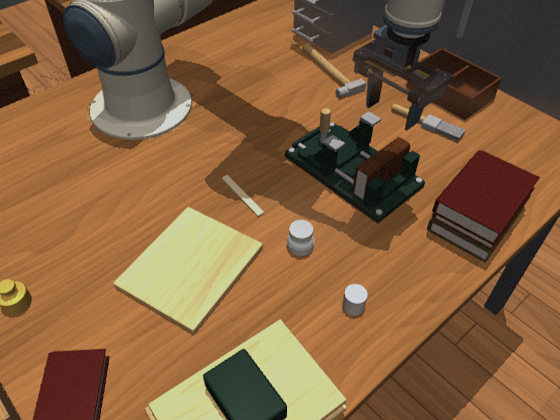

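The wrist view shows the jaw back (handle at 65,213) and the book centred at (283,200), clear of the hooks. The scene view agrees, with the book still standing at (385,160). Next: descend and grip the book.

>>> {"name": "play_rows", "arguments": {"increments": [[-4,1,24,0,0,0,-1],[0,0,24,0,0,0,-1],[0,0,24,0,0,0,-1],[0,0,24,0,0,0,-1],[0,0,24,0,0,0,-1],[0,0,20,0,0,0,-1],[0,0,0,0,0,0,0.5],[0,0,0,0,0,0,0.5],[0,0,0,0,0,0,0.5],[0,0,0,0,0,0,0.5],[0,0,0,0,0,0,0.5]], "squeeze": 25}}

```text
time: 10.35
position: [0.6323, 0.2422, 0.0992]
eef_rot: [3.141, -0.0, 1.601]
wrist_force: [0.5, -0.2, -0.2]
opening: 0.482
gripper_force: 0.0
```

Still closing; the book is 36 mm thick, which is an opening of 0.40.

>>> {"name": "play_rows", "arguments": {"increments": [[0,0,0,0,0,0,1],[0,0,0,0,0,0,1],[0,0,0,0,0,0,1],[0,0,0,0,0,0,1]], "squeeze": 30}}

```text
time: 10.85
position: [0.6324, 0.2421, 0.0991]
eef_rot: [3.141, -0.0, 1.601]
wrist_force: [0.6, -0.2, 4.3]
opening: 0.393
gripper_force: 30.0
```

>>> {"name": "play_rows", "arguments": {"increments": [[0,0,-6,0,0,0,1],[0,0,-10,0,0,0,1],[0,0,-12,0,0,0,1],[0,0,-15,0,0,0,1],[0,0,-15,0,0,0,1],[0,0,-15,0,0,0,1],[0,0,-15,0,0,0,1],[0,0,-15,0,0,0,1],[0,0,-15,0,0,0,1],[0,0,0,0,0,0,1]]}}

```text
time: 12.1
position: [0.6328, 0.2423, 0.2184]
eef_rot: [3.139, -0.001, 1.601]
wrist_force: [0.1, -0.9, -4.5]
opening: 0.392
gripper_force: 30.0
```

>>> {"name": "play_rows", "arguments": {"increments": [[-15,-4,0,0,0,0,1],[-30,-8,0,0,0,0,1],[-35,-9,0,0,0,0,1],[-40,-11,0,0,0,0,1],[-40,-11,0,0,0,0,1],[-40,-11,0,0,0,0,1],[-40,-11,0,0,0,0,1],[-40,-11,0,0,0,0,1],[-40,-11,0,0,0,0,1],[-40,-11,0,0,0,0,1],[-40,-10,0,0,0,0,1],[-30,-8,0,0,0,0,1]]}}

```text
time: 13.6
position: [0.5277, -0.1931, 0.2164]
eef_rot: [-3.14, -0.0, 1.6]
wrist_force: [0.9, -0.8, -4.6]
opening: 0.396
gripper_force: 30.0
```

>>> {"name": "play_rows", "arguments": {"increments": [[-20,-3,0,0,0,0,1],[0,0,0,0,0,-0.06,1],[0,0,0,0,0,-0.1,1],[0,0,0,0,0,-0.1,1],[0,0,0,0,0,0,1],[0,0,0,0,0,0,1]]}}

```text
time: 14.35
position: [0.5267, -0.2111, 0.2168]
eef_rot: [-3.141, -0.0, 1.859]
wrist_force: [0.6, 0.3, -4.4]
opening: 0.392
gripper_force: 30.0
```

Run:
```python
from h import *
print(status.get_obs()["position"])
for c in("scene","side"):
    im,d,R,t,K=look(c,["book_grip","board_top"],"c"+c)
    P=cloud(d,R,t,K);p=status.get_obs()["position"]
    hsv=cv2.cvtColor(im,cv2.COLOR_RGB2HSV)
    s=(d>0)&(np.hypot(P[...,0]-p[0],P[...,1]-p[1])<.1)&(P[...,2]>.1)&(P[...,2]<.24)&(hsv[...,0]<14)&(hsv[...,1]>90)
    q=P[s];print(c,len(q),np.percentile(q[:,2],[1,5,95,99]),cv2.minAreaRect((q[:,:2]*1000).astype(np.float32)))
```

```text
[ 0.52668245 -0.21114752  0.21675992]
scene book_grip 0.83 [ 0.5231 -0.2064  0.2035] px [178. 197.]
scene board_top 0.9 [ 0.523  -0.2127  0.0185] px [188. 261.]
scene 1654 [0.14026574 0.14435396 0.22771136 0.22901076] ((521.8597412109375, -212.0184326171875), (49.382110595703125, 146.5888671875), 16.13029670715332)
side book_grip 0.85 [ 0.5263 -0.2049  0.207 ] px [303. 221.]
side board_top 0.57 [ 0.5281 -0.2103  0.0209] px [302. 321.]
side 4231 [0.14253672 0.14686153 0.22954224 0.23014648] ((533.0535278320312, -208.6307373046875), (49.23774719238281, 146.0670623779297), 16.450870513916016)
```

View pics/cside.png

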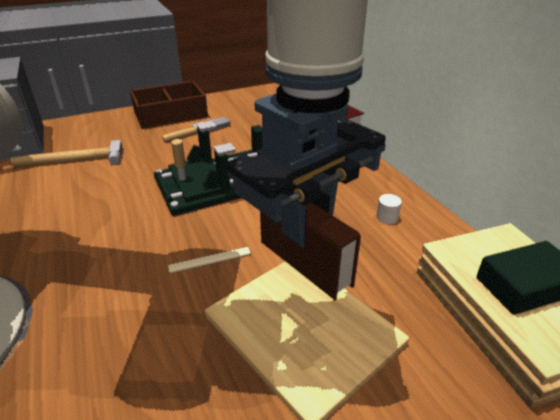

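The side view shows the book held upright at (310,245), square over the board. Its foot is at about z 0.140 and the board top at 0.018, so it needs to go down roughly 121 mm.

>>> {"name": "play_rows", "arguments": {"increments": [[0,0,15,0,0,0,1],[0,0,20,0,0,0,1],[0,0,20,0,0,0,1],[0,0,20,0,0,0,1],[0,0,18,0,0,0,1],[0,0,12,0,0,0,1],[0,0,6,0,0,0,1],[0,0,4,0,0,0,1],[0,0,0,0,0,0,1],[0,0,0,0,0,0,1]]}}

```text
time: 15.9
position: [0.527, -0.2114, 0.1023]
eef_rot: [3.141, 0.001, 1.861]
wrist_force: [1.0, -0.8, -3.6]
opening: 0.393
gripper_force: 30.0
```

>>> {"name": "play_rows", "arguments": {"increments": [[0,0,2,0,0,0,1],[0,0,0,0,0,0,1],[0,0,0,0,0,0,1]]}}

```text
time: 16.27
position: [0.5268, -0.2113, 0.0999]
eef_rot: [3.142, 0.0, 1.861]
wrist_force: [-0.2, 0.1, -3.7]
opening: 0.393
gripper_force: 30.0
```

>>> {"name": "play_rows", "arguments": {"increments": [[0,0,1.5,0,0,0,1],[0,0,0,0,0,0,1],[0,0,0,0,0,0,1]]}}

```text
time: 16.65
position: [0.5268, -0.2112, 0.0984]
eef_rot: [-3.142, -0.0, 1.861]
wrist_force: [-0.3, -0.6, -3.8]
opening: 0.392
gripper_force: 30.0
```

>>> {"name": "play_rows", "arguments": {"increments": [[0,0,1,0,0,0,1],[0,0,0,0,0,0,1],[0,0,0,0,0,0,1]]}}

```text
time: 17.02
position: [0.5268, -0.2112, 0.0974]
eef_rot: [3.142, -0.0, 1.861]
wrist_force: [-0.1, 0.4, -3.4]
opening: 0.391
gripper_force: 30.0
```

>>> {"name": "play_rows", "arguments": {"increments": [[0,0,1,0,0,0,1],[0,0,0,0,0,0,1],[0,0,0,0,0,0,1]]}}

```text
time: 17.4
position: [0.527, -0.2113, 0.097]
eef_rot: [3.141, 0.0, 1.861]
wrist_force: [-2.5, 2.0, 8.1]
opening: 0.397
gripper_force: 30.0
```

>>> {"name": "play_rows", "arguments": {"increments": [[0,0,1,0,0,0,1],[0,0,0,0,0,0,1],[0,0,0,0,0,0,1]]}}

```text
time: 17.77
position: [0.527, -0.2113, 0.097]
eef_rot: [3.141, 0.001, 1.861]
wrist_force: [-6.3, 3.8, 26.4]
opening: 0.388
gripper_force: 30.0
```

It is in contact. I'll ease the load, open and retreat.

>>> {"name": "play_rows", "arguments": {"increments": [[0,0,-1.5,0,0,0,1],[0,0,0,0,0,0,1],[0,0,0,0,0,0,0.1],[0,0,0,0,0,0,0],[0,0,0,0,0,0,-0.2],[0,0,0,0,0,0,-0.4],[0,0,0,0,0,0,-0.4],[0,0,0,0,0,0,-0.6],[0,0,0,0,0,0,-0.6]], "squeeze": 10}}

```text
time: 18.9
position: [0.5268, -0.2112, 0.0969]
eef_rot: [3.142, -0.0, 1.861]
wrist_force: [0.1, 0.2, -0.3]
opening: 0.8
gripper_force: 0.0
```

>>> {"name": "play_rows", "arguments": {"increments": [[0,0,-10,0,0,0,-0.6],[0,0,-20,0,0,0,-0.6],[0,0,-30,0,0,0,-0.6],[0,0,-30,0,0,0,-0.6],[0,0,-30,0,0,0,-0.6],[0,0,-20,0,0,0,-0.6],[0,0,0,0,0,0,-0.6],[0,0,0,0,0,0,-0.6]]}}

```text
time: 19.9
position: [0.5265, -0.2111, 0.2364]
eef_rot: [-3.141, -0.0, 1.861]
wrist_force: [0.9, 0.3, -0.7]
opening: 0.798
gripper_force: 0.0
```

Run:
```python
from h import *
o=status.get_obs();print(o["position"],o["opening"])
for c in("scene","side"):
    im,d,R,t,K=look(c,["book_grip","board_top","jaw_handle"],"d"+c)
    P=cloud(d,R,t,K);hsv=cv2.cvtColor(im,cv2.COLOR_RGB2HSV)
    s=(d>0)&(np.hypot(P[...,0]-.527,P[...,1]+.211)<.1)&(P[...,2]>.1)&(P[...,2]<.12)&(hsv[...,0]<14)&(hsv[...,1]>90)
    q=P[s];print(c,len(q),np.percentile(q[:,2],[1,50,99]),cv2.minAreaRect((q[:,:2]*1000).astype(np.float32)))
```

```text
[ 0.52646607 -0.21107285  0.23643936] 0.7979173437352195
scene book_grip 0.58 [ 0.5259 -0.2069  0.0846] px [187. 240.]
scene board_top 0.57 [ 0.5229 -0.2107  0.0147] px [189. 261.]
scene jaw_handle 0.86 [0.4552 0.2396 0.0972] px [324. 120.]
scene 1090 [0.10048485 0.1065877  0.11015095] ((527.9891357421875, -209.91578674316406), (37.098297119140625, 145.82838439941406), 17.93021583557129)
side book_grip 0.87 [ 0.5296 -0.2069  0.0833] px [303. 290.]
side board_top 0.72 [ 0.5261 -0.2154  0.0226] px [303. 323.]
side jaw_handle 0.79 [0.4545 0.245  0.1007] px [177. 152.]
side 2066 [0.10054973 0.10896153 0.11094472] ((526.4934692382812, -210.05657958984375), (35.497127532958984, 145.82254028320312), 16.153606414794922)
```

View pics/dside.png

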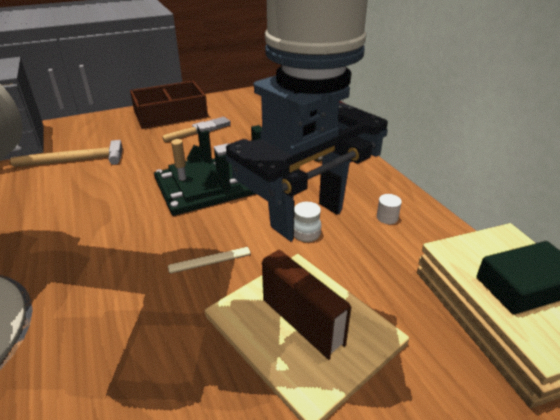

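The book stands upright in the middle of the board at (305,303). The gripper is clear above it and the jaw is still open.

```bash
python3 -c "
from station import bot
print(bot.sign_off())"
```

```text
the job is handed in; nothing more can be done
None
```

The job is handed in: the jaw is open about 72 mm and against its end stop, and the book stands spine up within about 2 mm of the board's middle, with the gripper clear above it.

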